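# Load the filter holder and index the bench carriage

## Task

Set the filter holder into the pocket of the carriage on the optical bench, tab in the pocket's slot so that it sits fully down, and let go of it. Then grip the carriage by its black fin and slide it along the rail until you feel the spring ball click into the groove of the index bar, without running past the groove; finish there with the carriage at rest and the fin still firmly gripped. Leave the other things on the bench where they are.

Things in the scene. Friction and masses are not known exactly. Their poses are not given: they have to be found in the camera images.
- filter_holder: Loose white filter holder, about 120 g, standing on the bench at any yaw. Foot 44 (x) x 36 (y) x 12 mm high; one tab sticks out 10 mm beyond the foot's +x side (12 wide, 8 high, at the underside). On the foot an upright frame 40 (x) x 12 (y) mm, top 58 mm above the underside, round glass window flush in it: grip it across its 12 mm. Origin: centre of the foot's underside; z up.
- tab (a point): Tip of the holder's tab, 32 mm along +x from the holder's origin and 4 mm above its underside.
- pocket (a point): Centre of the carriage pocket's floor, 42 mm above the table; moves with the carriage, axes as bench_rail. Pocket inside 50 (x) x 40 (y) mm, so 3 (x) and 2 (y) mm play each side of the foot; black walls 5 mm thick, 8 mm high; an 18 mm wide slot for the tab in the middle of the +x wall. The holder goes home only with its +x along the pocket's +x: underside then on the floor.
- fin: Black upright fin fixed on the carriage, 30 (x) x 10 (y) x 36 mm high, to be gripped across its 10 mm. Origin: centre of its underside on the carriage's top, 42 mm above the table, 78 mm behind the pocket's centre (towards the rail's -y). Axes as bench_rail. Sliding the carriage takes about 3 to 6 N.
- carriage (a joint): Travel of the carriage along the rail in m: 0 at its start end, 0.175 at the far end stop, growing towards the rail's +y. It starts between 0 and 0.03 and stays where it is left; the groove is met at 0.085 to 0.155.
- ball (a point): Lowest point of the 12 mm steel spring ball in the carriage's side lug as it rides on the index bar, 24 mm above the table; 66 mm to +x of the carriage's middle, 48 mm ahead (+y) of the fin's centre. A spring presses it down with about 10 N. Axes as bench_rail.
- notch (a point): Middle of the 8 mm wide groove across the aluminium index bar, at the bar's top, 24 mm above the table; its place along the rail varies. Over it the ball drops 1.5 mm and draws the carriage on to the middle; pushing on out of it takes about 14 N, friction included. Clicked in, the ball is over this point (0 apart along the rail). Axes as bench_rail.
- bench_rail: Fixed grey plate of the rail, 160 (x, -65 to +95) x 360 (y) x 14 mm, with two steel rods and 38 mm high end blocks at y = -170 and +170 mm. Origin: underside, mid-way along, between the rods. y: along the rail, the way the carriage slides to the groove (at yaw 0 the table's +y); x: across, away from the robot, to the index bar; z up. Yaw up to 0.25 rad either way.
- plug_block: Bystander: white plug-in block 60 x 100 mm, 42 mm high, loose. Origin: centre of its underside.
- stand_foot: Bystander: grey metal stand foot 60 x 60 mm with an amber cylinder and a steel rod, 140 mm high, loose. Origin: centre of its underside.
- brass_weight: Bystander: brass cylinder, 36 mm across, 30 mm high, loose. Origin: centre of its underside.
Mind the look-alikes: they are no part of the job. What is shaped like the filter_holder but pink or red is not meant.

How it is judged:
On the way, in this order (a step that is already met when the one before it is completed fails the run):
1. the filter holder sits fully down in the pocket, tab in the slot, let go, while the ball is still at least 20 mm short of the groove (z of filter_holder in the frame of pocket between -0.002 and 0.002 m and x of filter_holder in the frame of pocket between -0.004 and 0.004 m and y of filter_holder in the frame of pocket between -0.004 and 0.004 m and x of tab in the frame of pocket above 0.024 m and angle between filter_holder's own z axis and vertical below 0.06 rad and contact force between the fingers and filter_holder below 0.05 N and y of ball in the frame of notch below -0.02 m), for 0.2 s.
2. the carriage stands at rest with its ball in the groove, its fin gripped (y of ball in the frame of notch between -0.0025 and 0.0025 m and contact force between the fingers and fin above 3 N and velocity of joint carriage between -0.005 and 0.005 m/s), for 0.3 s.
At the end, for the whole second after the job is handed in: The holder sits in the pocket (underside within 2 mm of the floor, centre within 4 mm, tab in the slot, upright, not touched by the fingers); the ball is within 2.5 mm of the groove's middle along the rail; the carriage is at rest; the fingers press on the fin with more than 3 N (all of step 2 and z of filter_holder in the frame of pocket between -0.002 and 0.002 m and x of filter_holder in the frame of pocket between -0.004 and 0.004 m and y of filter_holder in the frame of pocket between -0.004 and 0.004 m and x of tab in the frame of pocket above 0.024 m and angle between filter_holder's own z axis and vertical below 0.06 rad and contact force between the fingers and filter_holder below 0.05 N); the arm keeps its last pose, push and grip.
It fails at once if the carriage is run past the groove (ball more than 9 mm beyond its middle) (y of ball in the frame of notch above 0.009 m).
It fails at once if the white plug-in block is shifted more than 20 mm or tipped (distance of plug_block from where it was at the start of the episode above 0.02 m or angle between plug_block's own z axis and vertical above 0.3 rad).
It fails at once if the stand foot is shifted more than 20 mm or tipped (distance of stand_foot from where it was at the start of the episode above 0.02 m or angle between stand_foot's own z axis and vertical above 0.3 rad).
It fails at once if the brass weight is shifted more than 20 mm or tipped (distance of brass_weight from where it was at the start of the episode above 0.02 m or angle between brass_weight's own z axis and vertical above 0.3 rad).
It also fails if it takes over 61 s, if anything falls off the work surface, if the arm or the gripper's body presses on something with over 40 N, if the wrist force passes 120 N, or if a joint passes its speed limit or range.

## Robot

A 6-joint arm with a two-finger parallel gripper is mounted at the origin on the work surface. World frame = base frame: x ahead of the robot, y to its left, z up, the work surface at z = 0. Lengths are in m, angles in rad, forces in N, time in s.
With the tool pointing down it reaches from about 0.35 to 0.775 m from the base axis. Payload 7.3 kg.
Tool frame: the origin (TCP) lies on the mounting face of the last link; the fingertips stand 178 mm ahead of it and the grasp point (between the pads) lies 159 mm ahead of it (robot.tcp_to_tips is the distance from the TCP to the fingertips, in m); z points along the fingers, y is the direction in which the jaws open and shut (so a half turn about z gives the same grasp; the last joint's range is limited). The gripper opens to 92 mm and grips with 3 to 60 N. Pads are 19 mm wide; open, the fingers measure 130 mm over their backs; the gripper's body (75 mm by 190 mm) begins 47 mm behind the grasp point.
Start: joints at [1.127, 0.342, 1.524, -0, 1.275, -0.146], TCP at [0.154, 0.502, 0.405] pointing down, gripper open.
Joint ranges: [-2.53, 2.53], [-0.77, 2.02], [0.04, 2.7], [-1, 4.14], [0.28, 2.66], [-3.11, 3.11]. Speed limits (rad/s): [2.57, 2.57, 3.14, 3.14, 3.14, 3.14].

## Interface

Orientations are given as [roll, pitch, yaw] about the fixed x, y, z axes, in that order (R = Rz(yaw) Ry(pitch) Rx(roll)).
In Python, from cell import robot, viewer gives the robot as it stands.
- The arm moves only by the shell command python3 -m creep 'ROWS' [OPENING] [FORCE]. ROWS is JSON, a list that holds one entry, the list of rows, each a list of 6 numbers: the shift along the world's x, y, z in mm, then the turn, a rotation vector about the world's x, y, z in degrees. A call has 1 to 5 rows; each row shifts and turns the pose as measured when the row begins; what a row does not reach is not made up. A row lasts 1/12 s, in which the tool goes at most 41.7 mm and 7.16 degrees, less where a joint would pass 70% of its speed; a pose out of reach is approached as far as the arm can. A call with a gripper value outside its range is refused whole. OPENING is the closure, from -1 (fully open) to 1 (shut), set as the call begins (- or left out, the last holds). The fingers move at their own pace and stop on an object; FORCE is the grip in N (left out, the last holds). Time passes only in rows, so rows that do not move let the fingers close. It gives the time, the measured TCP pose, the force and the opening at its end, in the units of the state.
- robot.observe(): the state, without advancing time (a new reading comes with each control period).
- viewer.read_camera(name): name is "scene" or "top"; returns the picture (400x640x3 uint8, blue, green, red); there is no depth.
- viewer.camera_model(name): a dict with "fx", "fy", "cx", "cy" (pixels), "pose" (4x4, takes a point from camera to world coordinates). Camera axes: x right, y up, looking along -z (the intrinsics and any distortion apply to the point x, -y, -z); pixel columns grow to the right and rows downward; lengths in m; the calibration is good to about 2 mm. A picture is of the moment at which its call begins. camera_model takes no time and is no camera call.
- robot.hand_in(): hands the job in, once; it reports no verdict.
The state is a dict: "time": time; "qpos": joint angles; "qvel": joint speeds; "joint_efforts": joint torques, N m; "tool_pos": TCP position; "tool_rot": TCP orientation; "contact_force": force on the tool from outside, world axes, zero at the start; "torque": the same for the moment, N m; "opening": finger opening in m.
Only numpy, scipy, OpenCV 4.12 (cv2) and the standard library are available. Lean on these libraries where they do the work, as an engineer would, in place of code of your own. Each camera call takes 0.05 s, during which the arm holds its last target. There are 200 camera calls.

## Working session

There is one attempt and no reset: what is moved stays moved. The work goes in short steps, Python scripts to look and compute and a shell command to move; the robot and the scene stay as the last step left them, time stands still between calls to the robot, and variables do not carry over. Pictures are saved under pics/ and viewed, about 8 in all and at most 12, crops included, and the job is handed in when it is done.

```bash
mkdir -p pics; ls
python3 - <<'E'
from cell import robot, viewer
import cv2, numpy as np
np.set_printoptions(precision=4,suppress=True)
for n in("top","scene"):
    cv2.imwrite(f"pics/{n}0.png",viewer.read_camera(n)); m=viewer.camera_model(n)
    print(n,{k:(np.array(v) if k=="pose" else v) for k,v in m.items()})
print(robot.observe())
E
```

```text
pics
top {'fx': 420.3666278002497, 'fy': 420.3666278002497, 'cx': 312.9285079700966, 'cy': 197.4651571220014, 'pose': array([[ 0.0283,  0.9864, -0.1621,  0.2864],
       [-0.9995,  0.0298,  0.0071,  0.0017],
       [ 0.0119,  0.1618,  0.9867,  1.3304],
       [ 0.    ,  0.    ,  0.    ,  1.    ]])}
scene {'fx': 380.9048321418014, 'fy': 380.9048321418014, 'cx': 322.8535065954995, 'cy': 201.62339107745734, 'pose': array([[-0.0816, -0.7994,  0.5952,  1.0648],
       [ 0.9967, -0.063 ,  0.052 ,  0.0389],
       [-0.004 ,  0.5974,  0.8019,  0.8254],
       [ 0.    ,  0.    ,  0.    ,  1.    ]])}
{'time': 0.1, 'qpos': array([ 1.127 ,  0.3427,  1.5249, -0.    ,  1.2754, -0.146 ]), 'qvel': array([-0.0002, -0.0019, -0.0031, -0.0006, -0.0005,  0.    ]), 'joint_efforts': array([  0.0022, -43.1996, -24.4697,   0.0721,   0.0525,  -0.    ]), 'tool_pos': array([0.154 , 0.5018, 0.4041]), 'tool_rot': array([-3.1402, -0.0002,  2.8438]), 'contact_force': array([ 0.2162,  0.4903, -0.8319]), 'torque': array([ 0.0238, -0.0474, -0.0107]), 'opening': 0.09175112618592231}
```

View pics/top0.png

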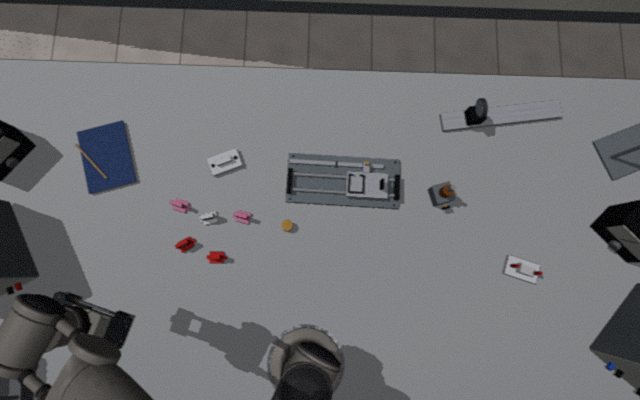

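View pics/scene0.png

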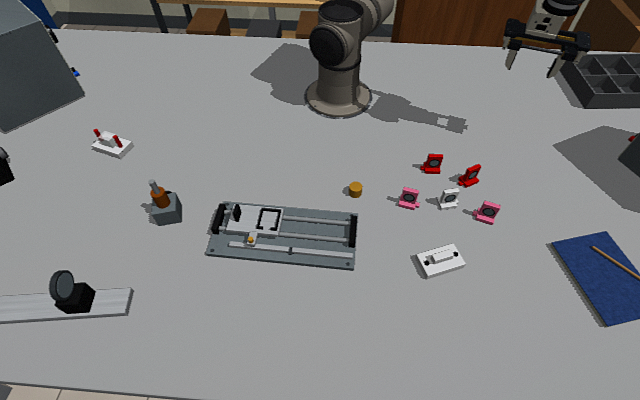

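The top view shows the white holder at about (208,218), the rail at (287–402,155–207), the carriage pocket near (357,184) and the fin near (383,184). In the scene view the holder is at (449,199), the pocket at (269,219) and the groove at about (290,250). Next I'll make an enlarged montage.

```bash
cat > h.py <<'E'
import cv2, numpy as np
from cell import robot, viewer
np.set_printoptions(precision=4,suppress=True)
def ray(n,u,v):
    m=viewer.camera_model(n);T=np.array(m["pose"])
    d=T[:3,:3]@np.array([(u-m["cx"])/m["fx"],-(v-m["cy"])/m["fy"],-1]);return T[:3,3],d
def onz(n,u,v,z):
    o,d=ray(n,u,v);return o+d*(z-o[2])/d[2]
def two(a,b):
    (o1,d1),(o2,d2)=ray("top",*a),ray("scene",*b)
    s=np.linalg.lstsq(np.c_[d1,-d2],o2-o1,rcond=None)[0];p,q=o1+d1*s[0],o2+d2*s[1]
    return (p+q)/2,np.linalg.norm(p-q)
def proj(n,p):
    m=viewer.camera_model(n);T=np.array(m["pose"]);c=T[:3,:3].T@(np.array(p)-T[:3,3])
    return m["cx"]-m["fx"]*c[0]/c[2], m["cy"]+m["fy"]*c[1]/c[2]
def avg(n,k=4): return np.mean([viewer.read_camera(n).astype(float) for _ in range(k)],0).astype(np.uint8)
def crop(im,u,v,w,h,s): return cv2.resize(im[v:v+h,u:u+w],None,fx=s,fy=s,interpolation=cv2.INTER_CUBIC)
E
python3 - <<'E'
from h import *
t=cv2.imread("pics/top0.png");s=cv2.imread("pics/scene0.png")
# each tile 400x280
a=np.vstack([np.hstack([crop(t,190,204,40,28,10),crop(s,430,182,40,28,10)]),
 np.hstack([crop(t,280,145,130,70,400/130)[:210,:400],crop(s,200,195,165,78,400/165)[:189,:400] if 0 else cv2.resize(s[195:275,203:363],(400,215))[:210]])])
cv2.imwrite("pics/m1.png",a);print(a.shape)
E
```

```text
(490, 800, 3)
```

View pics/m1.png

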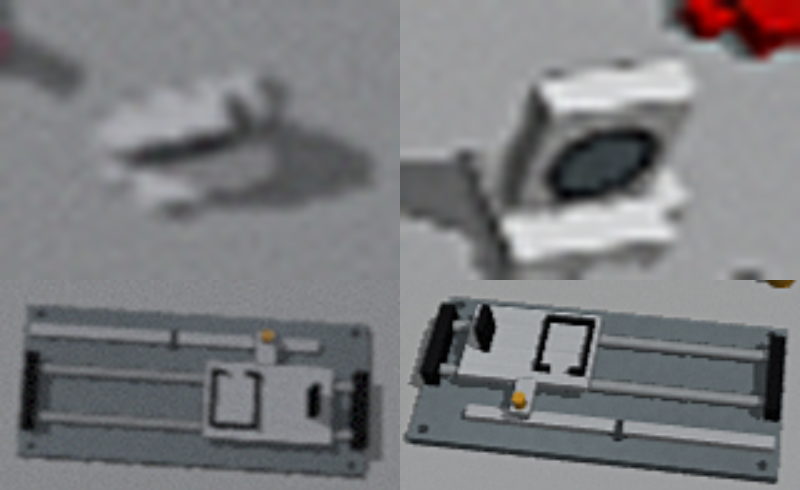

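The montage shows the groove at tile positions top (174,340) and scene (618,428), and the ball cap at (267,336) in the top tile. The pocket slot faces +x. The holder's window faces the scene camera, and a small tab seems to stick out at its right end in the scene view, which is world +y. Next I'll measure.

Run:
```python
from h import *
t=avg("top",6);s=avg("scene",6);cv2.imwrite("pics/t1.png",t);cv2.imwrite("pics/s1.png",s)
T=lambda x,y:(280+x/3.077,145+(y-280)/3.0); 
T=lambda x,y:(280+(x-.5)/3.077,145+(y-280-.5)/3.077)
S=lambda x,y:(203+(x-400)/2.5,195+(y-280)/2.6875)
print("corners top z14:",*[onz("top",*T(*p),.014)[:2] for p in((28,306),(371,326),(368,475),(20,455))])
print("corners scene z14:",*[onz("scene",*S(*p),.014)[:2] for p in((438,297),(787,329),(776,481),(405,440))])
print("groove top",onz("top",*T(174,340),.024),"scene",onz("scene",*S(618,428),.024))
print("pocket outer corners top (z50)",*[onz("top",*T(*p),.05)[:2] for p in((213,369),(262,373),(259,430),(210,426))])
print("pocket scene (z50)",*[onz("scene",*S(*p),.05)[:2] for p in((549,314),(600,318),(582,375),(532,371))])
# rail dark blocks / fin by mask
for n,im,(u,v,w,h) in(("top",t,(280,145,130,70)),("scene",s,(203,195,160,80))):
    g=im.max(2)[v:v+h,u:u+w];k,l,st,c=cv2.connectedComponentsWithStats((g<50).astype(np.uint8))
    print(n,[(st[i,4],(c[i]+[u,v]).round(1).tolist(),(st[i,:4]+[u,v,0,0]).tolist()) for i in range(1,k) if st[i,4]>6])
# white holder blobs
for n,im,(u,v,w,h) in(("top",t,(190,204,40,28)),("scene",s,(430,182,40,28))):
    g=im.min(2)[v:v+h,u:u+w]; print(n,np.median(g)); 
a=np.hstack([crop(t,192,206,32,24,12),crop(s,434,184,32,24,12)]);a=np.clip((a.astype(float)-40)*1.5,0,255).astype(np.uint8)
cv2.imwrite("pics/m2.png",a)
```

```text
corners top z14: [0.6447 0.0737] [ 0.6344 -0.2867] [ 0.4764 -0.2827] [0.4864 0.076 ]
corners scene z14: [ 0.4834 -0.2915] [0.4928 0.0798] [0.6554 0.0739] [ 0.6434 -0.284 ]
groove top [ 0.6104 -0.0795  0.024 ] scene [ 0.6204 -0.0793  0.024 ]
pocket outer corners top (z50) [ 0.575  -0.1181] [ 0.5724 -0.1678] [ 0.5136 -0.1653] [ 0.5162 -0.1159]
pocket scene (z50) [ 0.5199 -0.1607] [ 0.5204 -0.1089] [ 0.584  -0.1172] [ 0.5836 -0.166 ]
top [(np.int32(118), [289.6, 181.0], [287, 168, 6, 26]), (np.int32(146), [396.5, 187.4], [393, 175, 7, 26]), (np.int32(36), [381.5, 184.0], [380, 179, 4, 11]), (np.int32(20), [357.8, 191.2], [349, 187, 15, 6])]
scene [(np.int32(246), [218.3, 218.7], [211, 204, 16, 30]), (np.int32(98), [236.6, 212.7], [233, 204, 8, 18]), (np.int32(149), [268.7, 217.6], [257, 208, 24, 23]), (np.int32(211), [352.2, 231.1], [348, 215, 9, 33]), (np.int32(7), [291.0, 220.0], [288, 220, 7, 1]), (np.int32(7), [302.0, 221.0], [299, 221, 7, 1]), (np.int32(7), [312.0, 222.0], [309, 222, 7, 1]), (np.int32(7), [323.0, 223.0], [320, 223, 7, 1]), (np.int32(7), [334.0, 224.0], [331, 224, 7, 1]), (np.int32(7), [301.0, 238.0], [298, 238, 7, 1]), (np.int32(7), [332.0, 241.0], [329, 241, 7, 1]), (np.int32(10), [289.3, 250.3], [286, 248, 6, 5]), (np.int32(191), [278.2, 261.7], [207, 254, 146, 16])]
top 132.0
scene 154.0
```

View pics/m2.png

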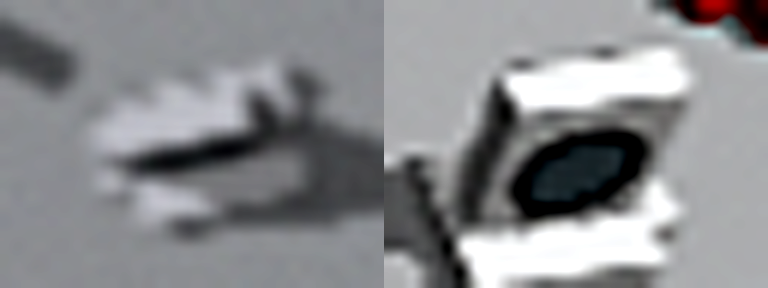

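The tab shows at the scene view's right end, near scene pixel (458.5,202), and at the left end in the top view, so the holder's +x points roughly along world +y. The two views disagree by about 8 mm in x, so I'll check the calibration against the robot's own known position.

Run:
```python
from h import *
T=lambda x,y:(192+(x+.5)/12-.5,206+(y+.5)/12-.5)
S=lambda x,y:(434+(x-384+.5)/12-.5,184+(y+.5)/12-.5)
print("frame top", two(T(200,110),S(596,86)), onz("top",*T(200,110),.058),onz("scene",*S(596,86),.058))
d=lambda a,b:np.degrees(np.arctan2(*(b-a)[[1,0]]))
for n,f,L,z in(("top",T,((250,140),(112,165)),.058),("top",T,((285,70),(95,115)),.058),("scene",S,((510,107),(685,93)),.058),("scene",S,((500,78),(690,52)),.058),("scene",S,((470,245),(660,228)),.012)):
    a,b=[onz(n,*f(*p),z) for p in L];print(n,a,b,"len",np.linalg.norm(a-b),"yaw",d(a,b))
print("tab scene",onz("scene",*S(683,215),.004),"top",onz("top",*T(92,183),.004))
o=robot.observe();p=o["tool_pos"];print("tips proj",proj("top",p-[0,0,.178]),proj("scene",p-[0,0,.178]))
for y,c in(("jaw",1),):
    q=o["tool_rot"][2]; ax=np.array([-np.sin(q),np.cos(q),0]); 
    for r in(1,-1):
        e=p-[0,0,.178]+r*.046*ax;print("finger",proj("top",e),proj("scene",e))
# stated points: weight, blocks, stand for clearance
for n,(u,v),z in(("weight",(288,226),.03),("plug",(225,162),.042),("stand",(446,192),.14)): print(n,onz("top",u,v,z))
print("fin top view",onz("top",381.5,184,.06),"blocks",onz("top",289.6,181,.038),onz("top",396.5,187.4,.038))
```

```text
frame top (array([0.4333, 0.3121, 0.0562]), np.float64(0.005197162728039596)) [0.4327 0.3091 0.058 ] [0.4345 0.3142 0.058 ]
top [0.4255 0.2959 0.058 ] [0.4181 0.3303 0.058 ] len 0.03511425250410121 yaw 102.12125191382981
top [0.4435 0.2883 0.058 ] [0.4306 0.3355 0.058 ] len 0.048905835145314505 yaw 105.2820235754022
scene [0.4417 0.2953 0.058 ] [0.435  0.3329 0.058 ] len 0.03816409555213017 yaw 100.20045782562865
scene [0.4339 0.2941 0.058 ] [0.4235 0.3354 0.058 ] len 0.042658448201467844 yaw 104.1102061668339
scene [0.4442 0.2978 0.012 ] [0.4362 0.3401 0.012 ] len 0.043052588173302424 yaw 100.73203103313135
tab scene [0.4259 0.3486 0.004 ] top [0.4188 0.3491 0.004 ]
tips proj (np.float64(108.7684091013127), np.float64(313.7022183095148)) (np.float64(528.2441482944773), np.float64(71.40280444454675))
finger (np.float64(125.65317912724194), np.float64(319.6951298532048)) (np.float64(510.0033743859459), np.float64(67.61292302727088))
finger (np.float64(91.94301566563882), np.float64(307.7303812994206)) (np.float64(546.8659879251747), np.float64(75.2718597996412))
weight [0.4081 0.067  0.03  ]
plug [0.6025 0.2718 0.042 ]
stand [ 0.5095 -0.3904  0.14  ]
fin top view [ 0.5435 -0.2177  0.06  ] blocks [0.5487 0.067  0.038 ] [ 0.5386 -0.2686  0.038 ]
```

Projecting the fingertips into the scene view matches the picture to within 2 px. I take the holder centre as (0.433,0.312) with yaw about 102°, so I'll go above it.

```bash
python3 -m creep '[[[31,-21,-12,0,0,-6.8],[31,-21,-12,0,0,-6.8],[31,-21,-12,0,0,-6.8],[31,-21,-12,0,0,-6.8],[31,-21,-12,0,0,-6.8]]]' -0.1 20; python3 -m creep '[[[31,-21,-12,0,0,-6.8],[31,-21,-12,0,0,-6.8],[31,-21,-12,0,0,-6.8],[31,-21,-12,0,0,-6.8],[0,0,0,0,0,0]]]'
```

```text
time: 1.12
tool_pos: [0.308, 0.3969, 0.346]
tool_rot: [3.131, -0.002, 2.241]
contact_force: [0.6, 1.3, 0.1]
opening: 0.0632
time: 1.53
tool_pos: [0.4415, 0.3041, 0.2945]
tool_rot: [3.129, -0.001, 1.732]
contact_force: [-0.3, -0.7, 0.8]
opening: 0.0508
```

```bash
python3 -m creep '[[[-8,8,-14,-0.1,0.7,2.8],[0,0,0,0,0,0],[0,0,0,0,0,0]]]'
python3 - <<'E'
from h import *
t=avg("top",3);s=avg("scene",3)
print(robot.observe()["tool_pos"],robot.observe()["tool_rot"])
a=np.hstack([crop(t,175,185,60,60,6.6),crop(s,420,155,60,60,6.6)]);cv2.imwrite("pics/m3.png",a);print(a.shape)
E
```

```text
time: 1.78
tool_pos: [0.4358, 0.31, 0.2796]
tool_rot: [-3.141, -0.001, 1.776]
contact_force: [0.7, 1.3, -0.4]
opening: 0.0504
[0.4354 0.3103 0.2801] [ 3.1416 -0.0018  1.7767]
(396, 792, 3)
```

View pics/m3.png

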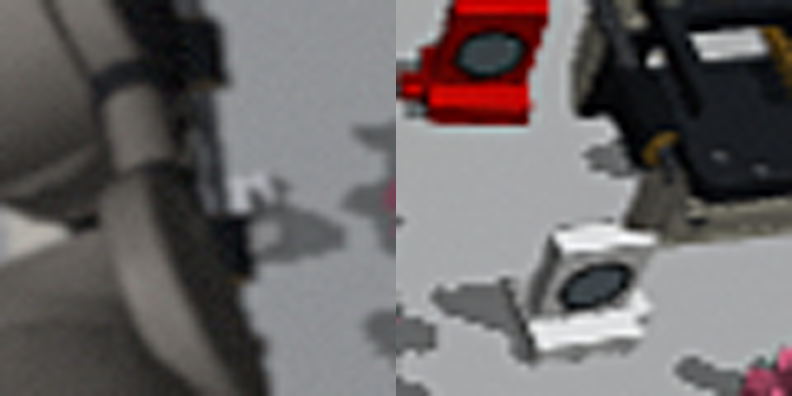

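The scene tile shows the gripper above and to the right of the holder, as expected for its height. The front finger's orange spot is at about scene pixel (460,177). I'll check this against the projection.

Run:
```python
from h import *
o=robot.observe();p=o["tool_pos"];q=o["tool_rot"][2];ax=np.array([np.sin(q),-np.cos(q),0])
for dz in(.1,.159,.178):
  for r in(1,-1):
    e=p-[0,0,dz]+r*.025*ax; print(dz,r,"world",e,"top tile",(np.array(proj("top",e))-[175,185])*6.6,"scene tile",(np.array(proj("scene",e))-[420,155])*6.6+[396,0])
s=avg("scene",3); cv2.imwrite("pics/s3.png",s)
```

```text
0.1 1 world [0.4599 0.3155 0.1801] top tile [140.0437  95.622 ] scene tile [709.0868  73.0027]
0.1 -1 world [0.411  0.3052 0.1801] top tile [156.054  212.6056] scene tile [659.9266 -31.1932]
0.159 1 world [0.4599 0.3155 0.1211] top tile [175.2339 116.7111] scene tile [660.1515 182.5378]
0.159 -1 world [0.411  0.3052 0.1211] top tile [190.7031 228.2089] scene tile [615.0096  80.1297]
0.178 1 world [0.4599 0.3155 0.1021] top tile [185.8618 123.0803] scene tile [645.4576 215.4283]
0.178 -1 world [0.411  0.3052 0.1021] top tile [201.163  232.9193] scene tile [601.4918 113.6322]
```

Run:
```python
from h import *
s=cv2.imread("pics/s3.png");a=crop(s,400,110,140,110,5.5)
for e in((.4599,.3155,.1021),(.411,.3052,.1021)):
    u,v=proj("scene",e);cv2.circle(a,(int((u-400)*5.5),int((v-110)*5.5)),4,(0,255,0),-1)
cv2.imwrite("pics/m4.png",a)
```

```text
(no output)
```

View pics/m4.png

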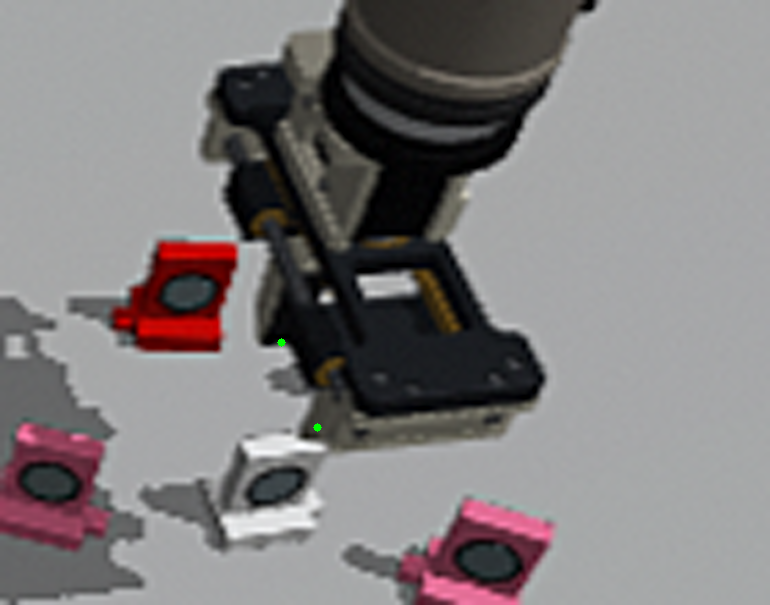

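The red dot check agrees: the green projected fingertip points lie on the fingers at (281,342) and (317,427). The white tab points right at (318,495). Descending and gripping.

```bash
python3 -m creep '[[[-1,1,-30,0,0,0],[-1,0,-30,0,0,0],[0,0,-20,0,0,0],[0,0,-3,0,0,0],[0,0,0,0,0,0]]]'; python3 -m creep '[[[0,0,0,0,0,0],[0,0,0,0,0,0],[0,0,0,0,0,0],[0,0,0,0,0,0]]]' 1 20;python3 -m creep '[[[0,0,0,0,0,0],[0,0,0,0,0,0],[0,0,0,0,0,0],[0,0,0,0,0,0]]]'
```

```text
time: 2.65
tool_pos: [0.434, 0.312, 0.1971]
tool_rot: [3.134, -0.004, 1.777]
contact_force: [0.0, -0.5, 1.2]
opening: 0.0503
time: 2.98
tool_pos: [0.4351, 0.3126, 0.2007]
tool_rot: [3.13, -0.005, 1.777]
contact_force: [-0.1, 1.0, 0.4]
opening: 0.0282
time: 3.32
tool_pos: [0.4354, 0.3128, 0.2028]
tool_rot: [3.126, -0.006, 1.777]
contact_force: [0.1, -0.2, -2.0]
opening: 0.0118
```

Gripped at an 11.8 mm opening. The pose drifts about +0.5 mm per row in z, which I'll allow for. Lifting and carrying to above the pocket, turning −103.5°.

```bash
python3 -m creep '[[[0,0,20,0,0,0],[0,0,35,0,0,0],[0,0,35,0,0,0],[2,-20,35,0,0,-6],[7,-30,10,0,0,-7]]]'; python3 -m creep '[[[8,-32,0,0,0,-7],[8,-32,0,0,0,-7],[8,-32,0,0,0,-7],[8,-32,0,0,0,-7],[8,-32,0,0,0,-7]]]';python3 -m creep '[[[8,-32,0,0,0,-7],[8,-32,0,0,0,-7],[8,-32,0,0,0,-7],[8,-32,0,0,0,-7],[8,-32,0,0,0,-7]]]'
```

```text
time: 3.73
tool_pos: [0.4416, 0.2641, 0.3382]
tool_rot: [3.138, -0.005, 1.551]
contact_force: [1.0, -0.1, -0.5]
opening: 0.0119
time: 4.15
tool_pos: [0.4816, 0.0992, 0.3439]
tool_rot: [3.128, -0.011, 0.923]
contact_force: [0.1, -0.1, -2.1]
opening: 0.0117
time: 4.57
tool_pos: [0.5215, -0.0692, 0.344]
tool_rot: [3.128, -0.011, 0.298]
contact_force: [1.0, 0.4, -0.6]
opening: 0.0121
```

```bash
python3 -m creep '[[[9,-24,-20,0.3,0.2,-6.3],[9,-24,-20,0.3,0.2,-6.3],[9,-23,-25,0.2,0.2,-6.3],[0,0,-13,0,0,0],[0,0,0,0,0,0]]]'
python3 - <<'E'
from h import *
t=avg("top",4);s=avg("scene",4);cv2.imwrite("pics/t5.png",t);cv2.imwrite("pics/s5.png",s)
print(robot.observe()["tool_pos"],robot.observe()["tool_rot"])
a=np.hstack([crop(t,320,145,80,75,5),crop(s,220,155,80,100,5)[:375] if 0 else crop(s,220,170,80,75,5)]);cv2.imwrite("pics/m5.png",a)
E
```

```text
time: 4.98
tool_pos: [0.55, -0.1518, 0.2637]
tool_rot: [3.139, -0.008, -0.065]
contact_force: [-0.1, 1.5, -1.2]
opening: 0.012
[ 0.5509 -0.1501  0.2681] [ 3.1365 -0.0149 -0.0608]
```

View pics/m5.png

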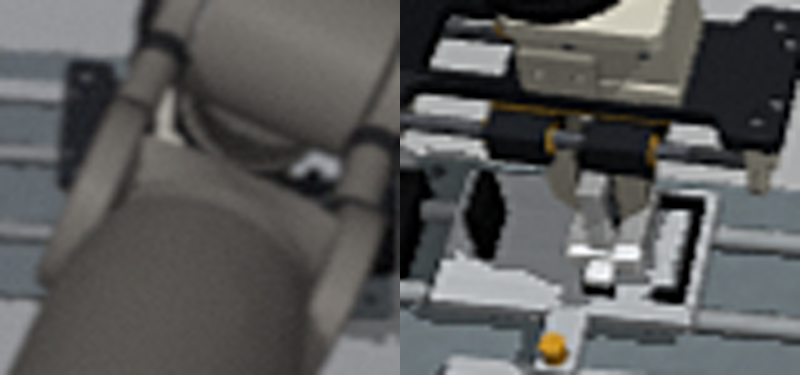

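The top view is blocked by the arm. In the scene tile the tab is at (600,272). The pocket's front wall pieces show at 583–615 and 655–690, so the slot's middle is near (635,294) and the holder must go about +10 mm in y. I'll work it out by casting rays.

Run:
```python
from h import *
S=lambda x,y:(220+(x-400+.5)/5-.5,170+(y+.5)/5-.5)
o=robot.observe();p=o["tool_pos"];zu=p[2]-.2028;print(p,o["tool_rot"],"under",zu)
s=cv2.imread("pics/s5.png");g=s.min(2)
print("cols",list(range(250,284)))
for v in range(218,233):print(v,*g[v,250:284])
print("tab tip bottom",onz("scene",*S(599,287),zu))
print("slot mid z50 outer",onz("scene",*S(635,300),.05),"pocket R-back outer corner",onz("scene",*S(717,193),.05),"R-front",onz("scene",*S(690,305),.05))
```

```text
[ 0.5509 -0.1501  0.2681] [ 3.1365 -0.0149 -0.0608] under 0.06526630554489596
cols [250, 251, 252, 253, 254, 255, 256, 257, 258, 259, 260, 261, 262, 263, 264, 265, 266, 267, 268, 269, 270, 271, 272, 273, 274, 275, 276, 277, 278, 279, 280, 281, 282, 283]
218 110 111 106 124 138 139 140 125 107 107 112 117 111 130 140 136 137 150 102 75 96 160 181 180 182 192 133 37 0 103 181 151 99 103
219 110 107 100 134 214 234 234 185 114 95 100 100 124 208 231 228 231 197 96 73 97 163 183 179 184 147 81 22 0 157 195 128 55 47
220 112 110 96 158 222 238 243 243 230 213 207 170 166 218 231 230 234 230 136 86 102 162 180 178 185 141 65 10 11 161 201 125 89 107
221 112 112 108 122 127 125 116 113 112 128 150 166 203 232 237 239 243 213 116 84 96 154 175 174 183 144 59 5 6 155 187 119 94 108
222 112 110 109 111 106 104 100 107 202 217 200 199 162 129 119 120 125 135 108 100 101 158 177 178 139 90 39 0 98 174 155 107 99 108
223 111 110 110 111 111 102 95 158 220 231 226 233 177 110 106 110 111 130 110 96 96 159 185 189 143 94 40 0 106 180 142 95 101 105
224 111 111 111 112 111 109 74 202 238 229 229 239
[... 588 characters left out ...]
181 139 105 105 109 113 113 110 124 134 133 90 56 155 183 175 177 179 134 102 42 0 0 0 0 0 8 152 198 122 88 106 105 106
230 181 180 131 100 101 101 102 98 160 184 183 183 179 181 180 177 180 181 181 185 150 88 70 43 18 13 47 160 184 117 94 108 108 109
231 160 167 145 146 151 142 165 179 181 178 179 179 179 175 173 172 174 174 176 179 179 179 184 185 186 186 184 152 138 100 79 92 91 84
232 159 179 174 173 176 186 193 166 179 188 185 186 186 186 183 182 178 176 176 174 175 176 177 177 177 178 177 178 133 116 135 137 132 127
tab tip bottom [ 0.5872 -0.1544  0.0653]
slot mid z50 outer [ 0.5836 -0.1396  0.05  ] pocket R-back outer corner [ 0.5176 -0.1093  0.05  ] R-front [ 0.5843 -0.1127  0.05  ]
```

Run:
```python
from h import *
print("tab tip bottom mid",onz("scene",259.35,226.2,.0653), "tab width",onz("scene",262.1,226.2,.0653)[1]-onz("scene",256.6,226.2,.0653)[1])
print("foot front-face? left/right edges z(.0653+.012)",onz("scene",253.3,220.4,.0773),onz("scene",267.5,221,.0773))
print("slot L,R",onz("scene",262.6,228,.046),onz("scene",269.6,228.5,.046))
print("right wall outer",onz("scene",277.5,225,.05),onz("scene",277.5+1,221,.05))
print("front wall outer bottom",onz("scene",273,230.3,.042))
print("expect tab at TCP tip:",robot.observe()["tool_pos"][:2]+.032*np.array([np.cos(-.061),np.sin(-.061)]))
```

```text
tab tip bottom mid [ 0.585  -0.1549  0.0653] tab width 0.013039500956515904
foot front-face? left/right edges z(.0653+.012) [ 0.5776 -0.1691  0.0773] [ 0.5766 -0.1353  0.0773]
slot L,R [ 0.5774 -0.151   0.046 ] [ 0.5774 -0.1338  0.046 ]
right wall outer [ 0.5684 -0.1154  0.05  ] [ 0.5567 -0.1148  0.05  ]
front wall outer bottom [ 0.5794 -0.1256  0.042 ]
expect tab at TCP tip: [ 0.5828 -0.1521]
```

Scene rays give the slot width as 17 mm (it should be 18) and the tab width as 13 mm (it should be 12). The needed shift is about −1 mm in x, +11 mm in y, and +1.8° yaw. I'll correct and drop to just above the walls.

```bash
python3 -m creep '[[[-0.5,9,-8,0.3,0.8,1.8],[0,2,-4,0,0,0]]]'
python3 - <<'E'
from h import *
s=avg("scene",4);cv2.imwrite("pics/s6.png",s)
o=robot.observe();print(o["tool_pos"],o["tool_rot"])
g=s.min(2);print("    ",*range(250,284))
for v in range(216,233):print(v,*g[v,250:284])
E
```

```text
time: 5.55
tool_pos: [0.5505, -0.1381, 0.2574]
tool_rot: [3.14, -0.003, -0.026]
contact_force: [-1.0, 1.3, -1.7]
opening: 0.0114
[ 0.551  -0.1394  0.2578] [ 3.1391 -0.0047 -0.0285]
     250 251 252 253 254 255 256 257 258 259 260 261 262 263 264 265 266 267 268 269 270 271 272 273 274 275 276 277 278 279 280 281 282 283
216 110 110 110 109 109 111 111 114 94 31 36 139 144 109 97 97 111 139 70 8 101 146 152 151 158 105 94 63 9 0 159 190 122 132
217 112 111 112 111 111 111 110 115 95 28 102 153 147 112 93 109 117 137 99 63 132 155 150 151 151 95 99 62 0 27 168 171 117 132
218 110 110 110 110 111 110 110 118 66 3 120 158 151 120 107 114 115 130 115 92 134 151 148 153 139 92 81 45 0 76 176 151 98 103
219 109 107 108 109 108 108 111 117 64 19 131 156 152 127 111 114 116 123 120 106 133 147 147 154 127 94 68 26 0 120 184 129 55 46
220 111 110 108 109 109 108 112 94 31 35 129 146 145 128 111 109 112 115 117 176 195 157 138 149 107 92 59 8 0 156 201 124 88 107
221 114 113 113 111 112 114 118 100 30 106 182 223 209 148 104 99 102 102 121 199 228 227 216 173 93 94 59 0 1 157 186 119 95 110
222
[... 704 characters left out ...]
 174 109 74 46 55 65 65 32 0 101 180 151 101 100 105 106
228 178 175 176 178 182 136 57 0 0 0 0 0 0 97 128 128 120 118 136 127 60 9 12 18 13 11 0 101 172 125 86 102 106 104
229 176 178 179 180 183 182 187 192 155 125 92 49 31 87 104 96 93 125 119 107 43 0 0 0 0 0 9 152 197 121 89 105 107 106
230 179 178 179 179 177 178 180 182 180 183 160 119 99 102 102 114 165 185 183 187 151 87 70 42 14 12 48 159 185 119 93 107 106 107
231 159 163 143 145 148 141 164 178 177 179 180 178 179 180 125 134 172 177 176 178 179 178 183 185 187 186 184 151 136 100 77 91 89 84
232 158 175 172 171 173 182 191 163 177 187 186 188 189 191 183 181 180 176 176 175 175 177 175 176 177 176 177 177 132 116 135 138 131 125
```

Run:
```python
from h import *
zu=robot.observe()["tool_pos"][2]-.2028;print("under",zu)
print("tab bottom mid",onz("scene",265.85,227.7,zu),"L/R",onz("scene",263.1,227.5,zu)[1],onz("scene",268.4,227.5,zu)[1])
print("foot L/R top front",onz("scene",258.6,222.3,zu+.012),onz("scene",273.7,223.3,zu+.012))
print("slot L,R",onz("scene",262.6,227.5,.05)[1],onz("scene",269.9,228.5,.05)[1])
print("walls outer R,L",onz("scene",277.5,225,.05),onz("scene",256.3,224,.05),onz("scene",256.3,227,.05))
```

```text
under 0.05499881414458738
tab bottom mid [ 0.5815 -0.1412  0.055 ] L/R -0.14785414898781218 -0.1351514598654474
foot L/R top front [ 0.5753 -0.1582  0.067 ] [ 0.5753 -0.1218  0.067 ]
slot L,R -0.1502718147861664 -0.13219133084532997
walls outer R,L [ 0.5684 -0.1154  0.05  ] [ 0.5696 -0.1673  0.05  ] [ 0.5782 -0.1657  0.05  ]
```

The tab middle (−0.1414) and slot middle (−0.1412) agree, and the estimates for x average to about zero error. Lowering gently.

```bash
python3 -m creep '[[[0,0,-4,0,0.1,0],[0,0,-3,0,0.1,0]]]'; python3 -m creep '[[[0,0,-3,0,0.1,0],[0,0,-3,0,0.1,0]]]'
```

```text
time: 5.92
tool_pos: [0.5512, -0.1395, 0.2517]
tool_rot: [3.138, -0.003, -0.028]
contact_force: [-8.4, 3.2, 21.8]
opening: 0.0116
time: 6.08
tool_pos: [0.5509, -0.1395, 0.2494]
tool_rot: [3.138, 0.0, -0.029]
contact_force: [-8.8, 3.5, 22.0]
opening: 0.012
```

Run:
```python
from h import *
o=robot.observe();print(o["contact_force"],o["torque"],o["tool_pos"])
s=avg("scene",4);cv2.imwrite("pics/s7.png",s);cv2.imwrite("pics/m7.png",crop(s,240,195,60,45,12))
o=robot.observe();print(o["contact_force"],o["torque"],o["tool_pos"])
```

```text
[-8.8175  3.5241 21.9562] [0.6581 1.3652 0.0814] [ 0.5509 -0.1395  0.2494]
[-7.6405  2.5703 17.2412] [0.4734 1.2222 0.0298] [ 0.5508 -0.1394  0.2493]
```

View pics/m7.png

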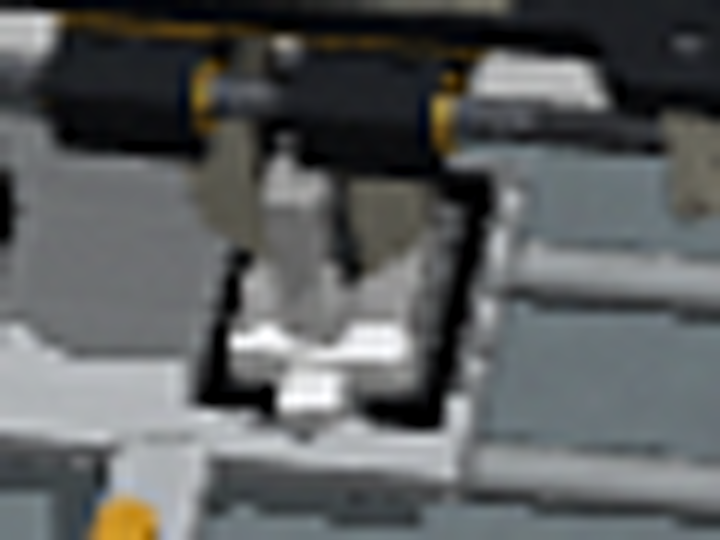

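The moment places the contact about 18 mm ahead of the tool axis (+x) and central in y, so the foot's front edge rests on the front wall. I'll raise it a little, go back 3.5 mm in x and lower again.

```bash
python3 -m creep '[[[0,0,3,0,0,0],[-3.5,0,0,0,0,0],[0,0,-2,0,0,0],[0,0,-3,0,0,0]]]'; python3 -m creep '[[[0,0,-3,0,0,0],[0,0,-3,0,0,0]]]'; python3 -c "
from h import *
o=robot.observe();print(o['contact_force'],o['torque'],o['tool_pos'])"
```

```text
time: 6.62
tool_pos: [0.547, -0.14, 0.2482]
tool_rot: [3.137, -0.002, -0.029]
contact_force: [-1.0, 0.3, -0.8]
opening: 0.012
time: 6.78
tool_pos: [0.5477, -0.1402, 0.2424]
tool_rot: [3.137, -0.005, -0.03]
contact_force: [3.8, 3.5, 19.5]
opening: 0.0121
[ 3.7714  3.4547 19.4695] [ 0.7588 -0.0825  0.0345] [ 0.5477 -0.1402  0.2424]
```

It came down 6 mm further with firm support, so it looks to be on the floor, lightly touching the back wall. I'll ease off, nudge +1 mm in x, release a little and look.

```bash
python3 -m creep '[[[1,0,1,0,0,0],[0,0,0,0,0,0]]]'; python3 -m creep '[[[0,0,0,0,0,0],[0,0,0,0,0,0],[0,0,0,0,0,0]]]' 0.4
python3 - <<'E'
from h import *
s=avg("scene",4);cv2.imwrite("pics/s8.png",s);cv2.imwrite("pics/m8.png",crop(s,240,195,60,45,12))
o=robot.observe();print(o["contact_force"],o["torque"],o["tool_pos"],o["opening"])
E
```

```text
time: 6.95
tool_pos: [0.549, -0.1402, 0.2427]
tool_rot: [3.137, -0.005, -0.03]
contact_force: [-0.2, -0.0, -0.7]
opening: 0.0118
time: 7.2
tool_pos: [0.5489, -0.1403, 0.2414]
tool_rot: [3.137, -0.004, -0.03]
contact_force: [-0.3, -0.4, -0.2]
opening: 0.0259
[-0.0882  0.4977  0.2585] [-0.0245  0.2209  0.0312] [ 0.5489 -0.1403  0.2417] 0.02722869585686645
```

View pics/m8.png

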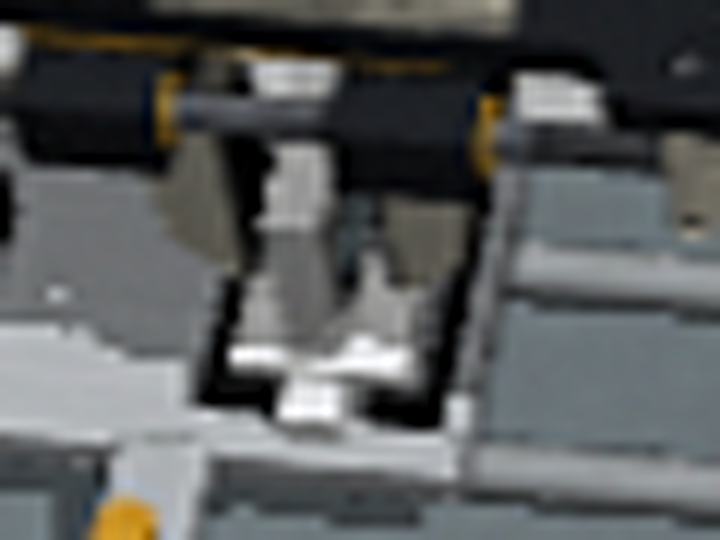

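The tab sits in the slot between the wall pieces, at tile (310,400), and the foot is inside the walls. Lifting off and moving over the fin.

```bash
python3 -m creep '[[[0,0,12,0.1,0.2,0],[0,0,20,0,0,0],[0,0,25,0,0,0],[0,-20,10,0,0,0],[-1,-30,0,0,0,0]]]' 0.3; python3 -m creep '[[[-1,-25,0,0,0,0],[0,0,0,0,0,0]]]'
python3 - <<'E'
from h import *
s=avg("scene",4);t=avg("top",4);cv2.imwrite("pics/s9.png",s);cv2.imwrite("pics/t9.png",t)
cv2.imwrite("pics/m9.png",np.hstack([crop(s,215,180,80,65,5),crop(t,330,150,80,65,5)]))
o=robot.observe();print(o["contact_force"],o["tool_rot"],o["tool_pos"],o["opening"])
E
```

```text
time: 7.82
tool_pos: [0.5474, -0.1866, 0.3102]
tool_rot: [-3.141, 0.004, -0.025]
contact_force: [0.2, -0.2, -0.2]
opening: 0.0319
time: 7.98
tool_pos: [0.5464, -0.216, 0.3122]
tool_rot: [3.138, 0.0, -0.026]
contact_force: [-0.9, -0.6, -0.5]
opening: 0.0321
[ 0.089  -0.0577  0.3801] [ 3.141   0.0028 -0.022 ] [ 0.5466 -0.2115  0.3113] 0.0318244569073234
```

View pics/m9.png

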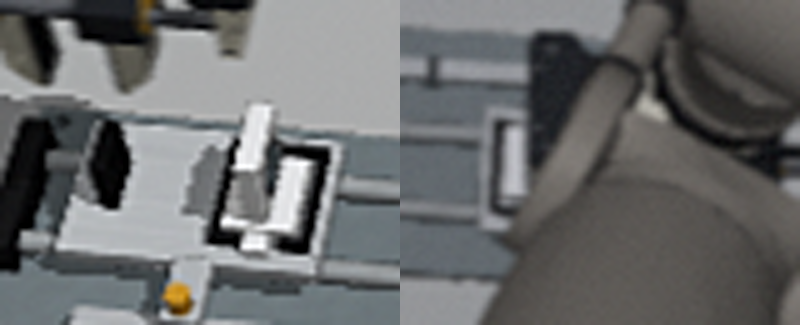

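The holder sits level in the pocket with its tab in the slot, at scene tile (257,243). The fin is at (108,165), clear of the fingers. Lowering onto the fin.

```bash
python3 -m creep '[[[0,-6.5,-5,0,0,-0.3],[0,0,-30,0,0,0],[0,0,-30,0,0,0],[0,0,-15,0,0,0],[0,0,-3,0,0,0]]]'; python3 -m creep '[[[0,0,-2,0,0,0],[0,0,-1,0,0,0]]]'
```

```text
time: 8.8
tool_pos: [0.5474, -0.2175, 0.2268]
tool_rot: [3.138, -0.003, -0.025]
contact_force: [-0.1, 0.7, 0.3]
opening: 0.032
time: 8.97
tool_pos: [0.5473, -0.2175, 0.2225]
tool_rot: [3.139, -0.001, -0.025]
contact_force: [0.3, -0.4, -1.1]
opening: 0.032
```

Run:
```python
from h import *
s=cv2.imread("pics/s1.png");t=cv2.imread("pics/t1.png")
# ball cap vs groove along rail, fin vs groove (scene & top, same camera so bias cancels)
R=np.array([np.cos(-.029),np.sin(-.029)]);Y=np.array([.029,1])
for n,im,(u,v,w,h),gp in(("scene",s,(240,228,25,20),(290,250)),("top",t,(358,155,18,16),(336,165))):
    c=im[v:v+h,u:u+w].astype(int);m=(c[:,:,2]-c[:,:,0]>50);ys,xs=np.nonzero(m);print(n,"cap px",xs.mean()+u,ys.mean()+v,m.sum())
    x0,y0=gp;g=im[y0-6:y0+7,x0-6:x0+7].max(2);print(g)
o=robot.observe();print(o["tool_pos"],o["tool_rot"],o["contact_force"],o["torque"])
```

```text
scene cap px 250.30769230769232 239.03846153846155 26
[[110 110 108 109 109 109 109 109 109 110 107 107 108]
 [106 106 105 106 107 109 110 110 109 107 105 108 108]
 [142 134 124 119 122 116 115 113 108 104 103 104 105]
 [168 169 168 172 162  95  54  50 100 141 138 132 121]
 [169 169 170 174 166  94  42  20 138 173 167 166 165]
 [169 168 170 177 132  66  47  44 144 170 164 163 164]
 [156 174 183 189 136  67  50  49 149 174 166 163 161]
 [ 65  78  85 107  87  57  49  62 138 160 154 170 178]
 [ 78  72  43  30  43  46  50  52  65  76  78  80  73]
 [114 114 114  94  63  53  54  53  39  29  64  72  65]
 [113 115 116 118  67  28  20  52 101 112 111 110 111]
 [115 115 114 116 114 113 113 115 115 115 111 111 111]
 [114 114 114 114 115 115 116 114 112 110 110 109 110]]
top cap px 366.2857142857143 163.0 7
[[ 95  96  97  95  97 100  98  98  99 101  99 102 100]
 [101 102  99 100 100  95  94  94  99  97  97 100  99]
 [118 119 115 115 113  88  74  79  97 109 107 108 105]
 [138 135 136 137 133  99  65  85 120 136 134 130 126]
 [139 140 140 140 139 102  61  88 128 143 143 141 140]
 [130 130 130 132 129  95  62  90 123 139 141 139 139]
 [ 88  88  92  91  88  71  52  77 106 115 117 117 124]
 [ 73  83  89  80  67  57  46  57  71  80  79  76  81]
 [ 92  95  99  97  82  72  64  66  79  89  92  90  92]
 [ 99  99  98  98  93  93  92  93  97 101  97  99  99]
 [ 98  96  96  98  96  97  97  98  99  98 100  99  98]
 [ 97  97  98  96  97  97  98  97  97  97  99 100  97]
 [ 95  99  97  97  96  96  98  97  97  97  98  98  99]]
[ 0.5473 -0.2175  0.2225] [ 3.1388 -0.0007 -0.0249] [ 0.3083 -0.3607 -1.1207] [-0.0671  0.171   0.0346]
```

The groove is seen at y≈−0.079 in both views. With the fin at −0.2175 that leaves about 92–96 mm of travel along the rail. Gripping the fin.

```bash
python3 -m creep '[[[0,0,2,0,0,0],[0,0,0,0,0,0],[0,0,-0.5,0,0,0],[0,0,-0.5,0,0,0],[0,0,-0.5,0,0,0]]]' 1 40; python3 -m creep '[[[0,0,0,0,0,0],[0,0,0,0,0,0]]]'; python3 -m creep '[[[0.3,10,0,0,0,0],[0.3,10,0,0,0,0],[0.3,10,0,0,0,0]]]'
python3 - <<'E'
from h import *
# expected cap-to-groove in scene for cap height guesses
Y=np.array([.029,1])
n=[(onz("scene",289.7,247,.024)[:2]@Y),(onz("top",336.2,163.0,.024)[:2]@Y)]
for z in(.045,.05,.055,.06):print(z,n[0]-onz("scene",250.3,239,z)[:2]@Y,n[1]-onz("top",366.3,163,z)[:2]@Y)
E
```

```text
time: 9.38
tool_pos: [0.5482, -0.2179, 0.2269]
tool_rot: [3.137, -0.006, -0.025]
contact_force: [-0.7, -0.9, -1.1]
opening: 0.0099
time: 9.55
tool_pos: [0.5481, -0.2179, 0.2268]
tool_rot: [3.137, -0.006, -0.026]
contact_force: [0.5, 0.1, -1.0]
opening: 0.0097
time: 9.8
tool_pos: [0.5487, -0.1929, 0.2269]
tool_rot: [3.128, -0.008, -0.029]
contact_force: [-0.2, -9.5, -4.0]
opening: 0.0096
0.045 0.093461936481956 0.09349088632002661
0.05 0.09200720162948423 0.09285074251090097
0.055 0.09055246677701254 0.09221059870177534
0.06 0.08909773192454076 0.0915704548926497
```

The ball-to-groove distance is 92 mm in both views, so the click is expected at tool y ≈ −0.126. Moving on to about 15 mm short.

```bash
python3 -m creep '[[[0.3,10,0,0.2,0.1,0],[0.3,10,0,0.2,0.1,0],[0.3,10,0,0.2,0.1,0],[0.2,10,0,0.2,0.1,0],[0,5,0,0,0,0]]]'; python3 -m creep '[[[0,2,0,0.1,0,0],[0,2,0,0.1,0,0]]]'
```

```text
time: 10.22
tool_pos: [0.5503, -0.1529, 0.2268]
tool_rot: [3.129, -0.006, -0.03]
contact_force: [-0.4, -7.3, -2.8]
opening: 0.0096
time: 10.38
tool_pos: [0.5504, -0.1496, 0.2269]
tool_rot: [3.13, -0.006, -0.029]
contact_force: [-0.8, -7.0, -3.1]
opening: 0.0097
```

```bash
python3 -m creep '[[[0,2.5,0,0,0,0],[0,2.5,0,0,0,0],[0,2.5,0,0,0,0]]]'|grep -E "pos|force"; python3 -m creep '[[[0,2.5,0,0.1,0,0],[0,2.5,0,0.1,0,0],[0,2.5,0,0,0,0]]]'|grep -E "pos|force";python3 -m creep '[[[0,2,0,0,0,0]]]'|grep -E "pos|force"
```

```text
tool_pos: [0.5504, -0.1443, 0.2268]
contact_force: [0.3, -6.9, -2.9]
tool_pos: [0.5504, -0.1391, 0.2268]
contact_force: [-0.6, -7.1, -3.0]
tool_pos: [0.5504, -0.1378, 0.2268]
contact_force: [1.0, -6.2, -2.6]
```

```bash
for i in 1; do python3 -m creep '[[[0,2,0,0,0,0]]]'|grep -E "pos|force"; python3 -m creep '[[[0,2,0,0,0,0]]]'|grep -E "pos|force"; python3 -m creep '[[[0,2,0,0,0,0]]]'|grep -E "pos|force"; done
```

```text
tool_pos: [0.5504, -0.1365, 0.2269]
contact_force: [0.9, -6.7, -2.5]
tool_pos: [0.5504, -0.1352, 0.2269]
contact_force: [-0.4, -6.9, -3.5]
tool_pos: [0.5504, -0.134, 0.2268]
contact_force: [0.0, -7.5, -3.4]
```

```bash
python3 -m creep '[[[0,2,0,0,0,0]]]'|grep -E "pos|force"; python3 -m creep '[[[0,2,0,0,0,0]]]'|grep -E "pos|force"; python3 -m creep '[[[0,2,0,0,0,0]]]'|grep -E "pos|force"
```

```text
tool_pos: [0.5504, -0.1327, 0.2268]
contact_force: [1.4, -5.9, -3.8]
tool_pos: [0.5504, -0.1315, 0.2268]
contact_force: [0.4, -5.7, -2.7]
tool_pos: [0.5504, -0.1302, 0.2268]
contact_force: [-0.6, -6.1, -3.0]
```

```bash
python3 -m creep '[[[0,2,0,0,0,0]]]'|grep -E "pos|force"; python3 -m creep '[[[0,2,0,0,0,0]]]'|grep -E "pos|force"
```

```text
tool_pos: [0.5504, -0.1289, 0.2268]
contact_force: [0.3, -7.6, -3.2]
tool_pos: [0.5504, -0.1276, 0.2268]
contact_force: [0.3, -7.2, -3.5]
```

```bash
python3 -m creep '[[[0,2,0,0,0,0]]]'|grep -E "pos|force"
```

```text
tool_pos: [0.5504, -0.1263, 0.2268]
contact_force: [0.2, -6.4, -2.1]
```

```bash
python3 -m creep '[[[0,2,0,0,0,0]]]'|grep -E "pos|force"
```

```text
tool_pos: [0.5505, -0.1249, 0.2268]
contact_force: [1.1, -3.5, -2.8]
```

```bash
python3 -m creep '[[[0,2,0,0,0,0]]]'|grep -E "pos|force"
```

```text
tool_pos: [0.5505, -0.1232, 0.2268]
contact_force: [1.0, -2.3, -2.2]
```

The force is falling from 7 N to 2 N as the ball enters the groove. Going on in small steps.

```bash
python3 -m creep '[[[0,1.3,0,0,0,0]]]'|grep -E "pos|force"
```

```text
tool_pos: [0.5505, -0.1217, 0.2268]
contact_force: [0.6, 0.0, -1.1]
```

```bash
python3 -m creep '[[[0,1,0,0,0,0]]]'|grep -E "pos|force"
```

```text
tool_pos: [0.5506, -0.1205, 0.2268]
contact_force: [0.4, -5.3, -3.4]
```

```bash
python3 -m creep '[[[0,0.3,0,0,0,0],[0,0,0,0,0,0]]]'|grep -E "pos|force"
python3 - <<'E'
from h import *
Y=np.array([.029,1]);s=avg("scene",6);o=robot.observe();print(o["tool_pos"],o["contact_force"],o["qvel"])
c=s[235:265,270:310].astype(int);m=(c[:,:,2]-c[:,:,0]>50);ys,xs=np.nonzero(m);u,v=xs.mean()+270,ys.mean()+235;print("cap",u,v,m.sum())
n=onz("scene",289.7,247,.024)[:2]@Y
for z in(.035,.045,.055):print(z,"to groove",n-onz("scene",u,v,z)[:2]@Y,"travel",(onz("scene",u,v,z)-onz("scene",250.3,239.04,z))[:2]@Y)
cv2.imwrite("pics/m10.png",crop(s,235,185,90,75,8))
E
```

```text
tool_pos: [0.5506, -0.1202, 0.2268]
contact_force: [1.2, -2.0, -1.8]
[ 0.5506 -0.1202  0.2268] [ 0.6218 -3.761  -1.6834] [-0.001  -0.0008  0.0022 -0.0006  0.0009 -0.    ]
cap 289.2857142857143 243.0 28
0.035 to groove 0.0009333990529761388 travel 0.0954129049117849
0.045 to groove -0.0007686410182267123 travel 0.09420579285767311
0.055 to groove -0.002470681089429591 travel 0.09299868080356134
```

View pics/m10.png

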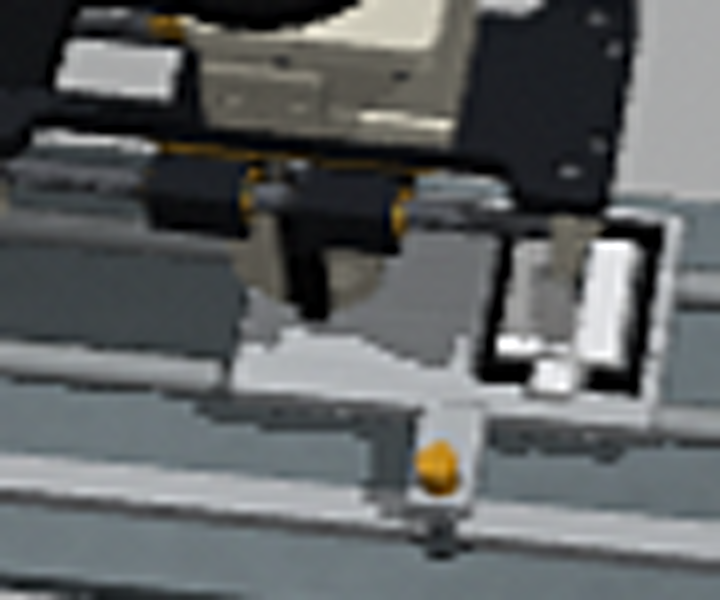

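The cap is at scene tile (437,467), directly above the groove's visible end at (440,550). The force pattern (7 N, then 0, then a slight hold against further pushing) fits the ball bottoming at the groove's middle, and the fin is gripped at 9.6 mm with 40 N. Handing in.

```bash
python3 -m creep '[[[0,0,0,0,0,0],[0,0,0,0,0,0],[0,0,0,0,0,0],[0,0,0,0,0,0],[0,0,0,0,0,0]]]'; python3 -c "
from cell import robot;print(robot.hand_in())"
```

```text
time: 12.93
tool_pos: [0.5506, -0.1202, 0.2268]
tool_rot: [3.114, -0.01, -0.032]
contact_force: [0.3, -2.9, -2.7]
opening: 0.0099
the job is handed in; nothing more can be done
None
```

I set the filter holder into the carriage pocket, let go, then gripped the fin and slid the carriage about 97 mm until the ball dropped into the groove. I handed in at about 13 s with the arm at rest; the interface gave no verdict.

**Holder in the pocket:**
- The first try caught the front wall with about 22 N. I backed off 3.5 mm and it then went fully down.
- After release, the picture showed it level with its tab in the slot.
- I read the seating by eye, with no exact measurement. The ball was then about 92 mm short of the groove.

**Ball in the groove:**
- The sliding force of about 7 N fell to 0 and then built up again to about 5 N, which fits the ball sitting in the groove.
- The last picture put the ball's cap within about 1 mm of the groove's middle.
- The fin was gripped at 9.9 mm opening with the grip set to 40 N, with about 3 N left along the rail.

**Checks that disagreed:**
- The two cameras differed by up to 8 mm in x at the rail, so I used relative views and contact there.
- The travel came to 97 mm by the arm against 93–95 mm by the camera.
- The tool's roll had drifted about 0.03 rad by the end.

I saw no contact with the other objects, but I did not re-measure their positions at the end.

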